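# Build up the small sieve tower

### The arm

A 7-joint arm with a two-finger parallel gripper is mounted at the origin on the work surface. World frame = base frame: x ahead of the robot, y to its left, z up, the work surface at z = 0. Lengths are in m, angles in rad, forces in N, time in s.
With the tool pointing down it reaches from about 0.425 to 0.825 m from the base axis. Payload 3.6 kg.
Tool frame: the origin (TCP) lies where the fingers leave the gripper's body, on its centre line; the fingertips stand 73 mm ahead of it and the grasp point (between the pads) lies 54 mm ahead of it; x points along the fingers, y is the direction in which the jaws open and shut, and the axes are right-handed (so a half turn about x gives the same grasp; the last joint's range is limited). The gripper opens to 85 mm and grips with 20 to 120 N. Pads are 22 mm wide; open, the fingers measure 114 mm over their backs; the gripper's body (76 mm by 85 mm) begins 54 mm behind the grasp point. The pads swing forward as they close: fully open they stand 13 mm farther back than shut.
Start: joints at [-1.157, 0.615, -0.013, 1.423, 0.008, 1.103, -0.04], TCP at [0.277, 0.588, 0.304] pointing down, gripper open.
Joint ranges: [-3.12, 3.12], [-0.3, 2.06], [-1.34, 1.32], [0.26, 2.42], [-1.36, 4.5], [0.01, 1.98], [-2.84, 2.84]. Speed limits (rad/s): [2.79, 2.79, 3.14, 3.14, 3.14, 3.14, 3.14].

### API

Orientations are given as a unit quaternion [x, y, z, w].
In Python, from station import arm, snapshot, camera_info, ticket gives the robot as it stands. Calls block until the motion is done:
- arm.movep(position, orientation): joint-space move of the TCP to a pose.
- arm.line_to(position, velocity=0.15, ori=None): straight line of the TCP; ori=None keeps the orientation; velocity is the mean speed in m/s.
- arm.move_j(angles): joint-space move.
- arm.move_gripper(opening, effort=None): opening from 0.0 (shut) to 1.0 (fully open); effort is the grip in N (None keeps the last); returns when the fingers have stopped.
- arm.pause(seconds).
- arm.ik(position, orientation): joint angles nearest the present ones, or None.
- snapshot(name): name is "scene" or "top" or "wrist"; returns the picture (420x560x3 uint8, blue, green, red); there is no depth.
- camera_info(name): a dict with "fx", "fy", "cx", "cy" (pixels), "R" (3x3) and "t" (3): a world point X has camera coordinates R X + t; the wrist camera has in their place "T_tool_cam" (4x4, takes a point from camera to tool coordinates, whose origin is the TCP and whose axes are the tool frame's). Camera axes: x right, y down, z forward; pixel columns grow to the right and rows downward; lengths in m; the calibration is good to about 2 mm. A picture is of the moment at which its call begins: read the wrist's pose just before it. camera_info takes no time and is no camera call.
A pose or a line that the arm cannot do raises arm.MotionError and nothing moves.
- ticket.finish_job(): hands the job in, once; it reports no verdict.
Readings, each from a call of its own:
- arm.read_time(): time.
- arm.read_joint_positions(): joint angles.
- arm.read_dq(): joint speeds.
- arm.read_effort(): joint torques, N m.
- arm.read_tool_pos(): TCP position.
- arm.read_eef_rot(): TCP orientation.
- arm.read_ft_force(): force on the tool from outside, world axes, zero at the start.
- arm.read_wrist_torque(): the same for the moment, N m.
- arm.read_opening(): opening from 0.0 (shut) to 1.0 (fully open).
Only numpy, scipy, OpenCV 4.12 (cv2) and the standard library are available. Lean on these libraries where they do the work, as an engineer would, in place of code of your own. Each camera call takes 0.05 s, during which the arm holds its last target. There are 200 camera calls.

### The job

Build up the small steel sieve tower on the round aluminium carrier, ready for the shaker: first the receiving pan into the carrier's hub, then the fine-mesh sieve, then the coarse-mesh sieve, and last the lid, each upright and fully home in the one below. Let go of each piece before taking the next, and leave the dish, the jar and the brush where they are.

Things in the scene. Friction and masses are not known exactly. Their poses are not given: they have to be found in the camera images.
- pan_centre (a point): receiving pan: steel cup, 60 mm outside diameter, 44 mm high, with a plain closed floor 33 mm below its rim, no mesh; mouth 54 mm. Below the wall a tapered foot, 8 mm high (41 mm across at the bottom, 50 at its top), drops into the 54 mm mouth below it until the wall rests on that rim. Upright on the bench. Point: on its axis, 22 mm above its underside (half-way up); z is up
- fine_centre (a point): fine sieve: steel ring, 60 mm outside diameter, 44 mm high, close fine mesh 12 mm below its rim; mouth 54 mm. Below the wall a tapered foot, 8 mm high (41 mm across at the bottom, 50 at its top), drops into the 54 mm mouth below it until the wall rests on that rim. Upright on the bench. Point: on its axis, 22 mm above its underside; z is up. Fully home, its underside is 36 mm above the pan's
- coarse_centre (a point): coarse sieve: steel ring, 60 mm outside diameter, 62 mm high, wide mesh (five thick wires each way) 12 mm below its rim; mouth 54 mm. Below the wall a tapered foot, 8 mm high (41 mm across at the bottom, 50 at its top), drops into the 54 mm mouth below it until the wall rests on that rim. Upright on the bench. Point: on its axis, 31 mm above its underside; z is up. Home, its underside is 36 mm above the fine sieve's
- lid_knob (a point): lid: steel disc 62 mm across, 4 mm thick, with an upright round knob (18 mm diameter, 32 mm high) and below it a tapered foot (6 mm high, 41 to 50 mm across). It stands on the foot, knob up. Point: on its axis in the knob, 31 mm above the foot's underside, 11 mm below the knob's top; z is up. Home, the foot's underside is 56 mm above the coarse sieve's
- carrier_seat (a point): carrier: fixed round aluminium plate, 96 mm across, 10 mm thick (screws to 14 mm), with a central hub, 59 mm outside diameter, up to 30 mm above the bench; in its top a round socket 54 mm across, 10 mm deep. Point: centre of the socket's mouth, level with the hub's rim; z is up. With the pan home its underside is 8 mm below this point
- dish: bystander: shallow white porcelain dish, 68 mm across, 18 mm high, loose; origin at the centre of its underside. Not to be moved
- jar: bystander: amber glass sample jar with black cap, 54 mm diameter, 85 mm high, loose; origin at the centre of its underside. Not to be moved
- brush: bystander: small hand brush with wooden handle, 170 mm long, lying on the bench along its x axis, loose; origin near its middle on the bench. Not to be moved
Things that resemble listed ones, but are neither listed nor needed, are in the scene too. Leave any blue look-alike of the part that bears pan_centre alone.

How it is judged:
By the outcome, as a careful person would: the job done as asked, in the order asked, and still so for the second after the job is handed in, with the robot touching nothing.
It also fails if it takes over 120 s, if anything falls off the work surface, if the arm or the gripper's body presses on something with over 40 N, if the wrist force passes 120 N, or if a joint passes its speed limit or range.

## Working session

There is one attempt and no reset: what is moved stays moved. The work goes in short steps, each a Python script; the robot and the scene stay as the last script left them, time stands still between calls to the robot, and variables do not carry over. Pictures are saved under pics/ and viewed, about 12 in all and at most 16, crops included, and the job is handed in when it is done.

```bash
mkdir -p pics; ls
python3 - <<'E'
from station import arm,snapshot,camera_info
import cv2
for n in("scene","top"):
    cv2.imwrite(f"pics/{n}0.png",snapshot(n)); c=camera_info(n); print(n,c)
print(camera_info("wrist"),arm.read_time(),arm.read_eef_rot(),arm.read_tool_pos())
E
```

```text
pics
scene {'fx': 413.8347568092851, 'fy': 413.8347568092851, 'cx': 277.11815426431644, 'cy': 210.1223149603294, 'R': array([[ 0.12197968,  0.99253025, -0.00215913],
       [ 0.70955703, -0.0887236 , -0.69904001],
       [-0.69400992,  0.08373665, -0.7150793 ]]), 't': array([-0.02853215, -0.39605022,  1.4148981 ])}
top {'fx': 453.3852543243213, 'fy': 453.3852543243213, 'cx': 272.22858541266595, 'cy': 217.80006287403495, 'R': array([[-0.01291518, -0.99967064, -0.02217672],
       [-0.9843064 ,  0.01661406, -0.17568402],
       [ 0.17599461,  0.0195597 , -0.98419679]]), 't': array([-0.03843878,  0.61042671,  0.88274448])}
{'fx': 334.1324859638061, 'fy': 334.1324859638061, 'cx': 275.2823198346791, 'cy': 214.31563443651245, 'T_tool_cam': array([[ 1.24669265e-03, -3.10297656e-01,  9.50638633e-01,
        -6.95838475e-02],
       [ 9.99999135e-01,  7.85619560e-04, -1.05499148e-03,
        -5.94491135e-04],
       [-4.19478920e-04,  9.50639126e-01,  3.10298367e-01,
        -7.99550645e-02],
       [ 0.00000000e+00,  0.00000000e+00,  0.00000000e+00,
         1.00000000e+00]])} 0.1 [ 0.15338931  0.69025226 -0.15507188  0.68991032] [0.27652619 0.58765823 0.30281068]
```

View pics/scene0.png

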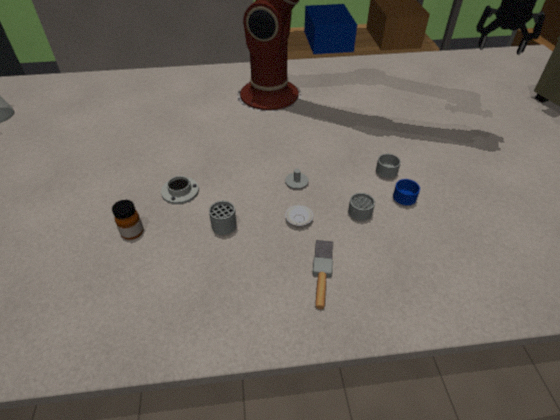

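View pics/top0.png

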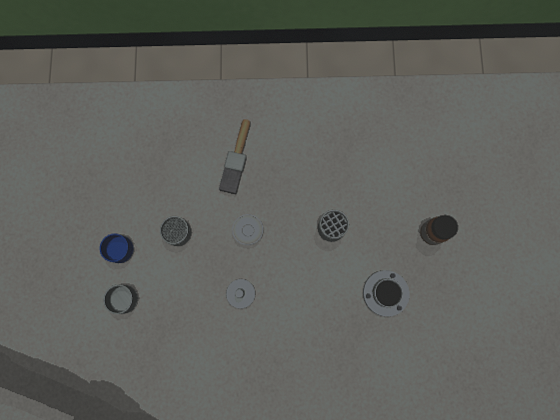

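Scene view: carrier (180,188), coarse (222,218), lid (297,180), dish (299,216), fine (361,207), grey pan (388,165), blue look-alike (406,192), jar (127,220) and brush (322,270). Top view: pan (121,299), fine (175,231), coarse (333,226), lid (240,293), carrier (387,293). I'll enlarge both views.

Run:
```python
import cv2,numpy as np
P={'scene':[(388,165),(361,207),(222,218),(297,180),(180,188)],'top':[(121,299),(175,231),(333,226),(240,293),(387,293)]}
rows=[]
for n in P:
    im=cv2.imread(f"pics/{n}0.png"); r=[]
    for u,v in P[n]:
        c=cv2.resize(im[v-20:v+20,u-20:u+20],None,fx=4,fy=4,interpolation=cv2.INTER_CUBIC)
        if n=='top': c=cv2.convertScaleAbs(c,alpha=1.8)
        for k in range(0,40,10):
            cv2.line(c,(k*4,0),(k*4,6),(0,0,255),1);cv2.line(c,(0,k*4),(6,k*4),(0,0,255),1)
        c[0]=c[:,0]=255; r.append(c)
    rows.append(np.hstack(r))
cv2.imwrite("pics/m.png",np.vstack(rows))
```

```text
(no output)
```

View pics/m.png

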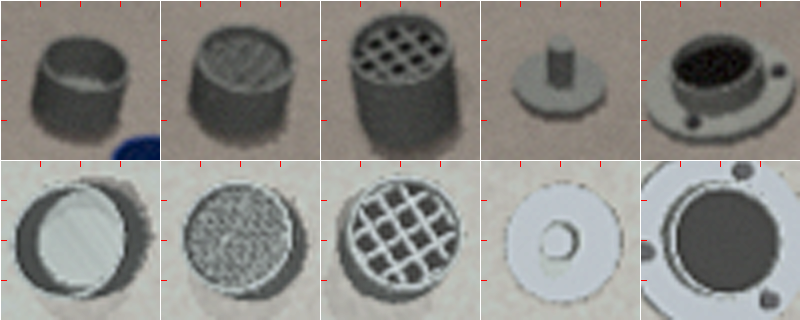

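```bash
cat > h.py <<'E'
import numpy as np, cv2
from scipy.spatial.transform import Rotation as Rn
from station import arm,snapshot,camera_info,ticket
def tri(obs):
    """obs: list of (R,t,K,(u,v)) -> point, residual(m)"""
    A=[];b=[]
    for R,t,c,(u,v) in obs:
        d=R.T@np.array([(u-c['cx'])/c['fx'],(v-c['cy'])/c['fy'],1]);d/=np.linalg.norm(d)
        M=np.eye(3)-np.outer(d,d);A.append(M);b.append(M@(-R.T@t))
    A=np.vstack(A);b=np.hstack(b);X=np.linalg.lstsq(A,b,rcond=None)[0]
    return X,np.abs(A@X-b).max()
def fixed(n,uv): c=camera_info(n);return c['R'],c['t'],c,uv
def wcam(pos,q):
    c=camera_info('wrist');T=np.eye(4);T[:3,:3]=Rn.from_quat(q).as_matrix();T[:3,3]=pos
    E=np.linalg.inv(T@c['T_tool_cam']);return E[:3,:3],E[:3,3],c
def proj(cam,X):
    R,t,c=cam;p=R@np.asarray(X)+t;return np.array([c['fx']*p[0]/p[2]+c['cx'],c['fy']*p[1]/p[2]+c['cy']])
def q_down(yaw):
    """tool x down, jaw axis y at angle yaw in the world"""
    x=np.array([0,0,-1.]);y=np.array([np.cos(yaw),np.sin(yaw),0]);return Rn.from_matrix(np.c_[x,y,np.cross(x,y)]).as_quat()
E
python3 - <<'E'
from h import *
S=dict(pan=((388,165),(83,62),(121,299),(71,80)),fine=((361,207),(85,59),(175,231),(79.5,76)),coarse=((222,218),(82,48),(333,226),(85,74)),lid=((297,180),(81,42),(240,293),(77,82)),carrier=((180,188),(76,62),(387,293),(87,81)))
for k,(a,b,c,d) in S.items():
    f=lambda a,b:(a[0]-20.4+b[0]/4,a[1]-20.4+b[1]/4)
    X,r=tri([fixed('scene',f(a,b)),fixed('top',f(c,d))]);print(k,X.round(4),round(r,4),'reach',np.hypot(*X[:2]).round(3))
for n,uv in dict(dish=(248,230),blue=(117,248),jar=(432,232)).items():
    c=camera_info('top');d=c['R'].T@np.array([(uv[0]-c['cx'])/c['fx'],(uv[1]-c['cy'])/c['fy'],1]);o=-c['R'].T@c['t'];print(n,(o-d*o[2]/d[2]).round(3))
R=Rn.from_quat(arm.read_eef_rot()).as_matrix();print(R.round(2))
for y in np.arange(-3,3.2,.5):
  print(round(y,1),[None if (j:=arm.ik([x,yy,.2],q_down(y))) is None else round(j[6],2) for x,yy in ((.5,.3),(.6,0),(.5,-.2))],end=' ')
E
```

```text
pan [0.4497 0.269  0.0446] 0.0007 reach 0.524
fine [0.5904 0.1588 0.0423] 0.0013 reach 0.611
coarse [ 0.5936 -0.172   0.0595] 0.0012 reach 0.618
lid [0.4575 0.0233 0.0426] 0.0007 reach 0.458
carrier [ 0.4541 -0.2815  0.0288] 0.0013 reach 0.534
dish [0.593 0.007 0.   ]
blue [0.558 0.292 0.   ]
jar [ 0.582 -0.391  0.   ]
[[-0.    0.43  0.9 ]
 [-0.    0.9  -0.43]
 [-1.   -0.    0.  ]]
-3.0 [np.float64(2.29), np.float64(-2.2), np.float64(-1.76)] -2.5 [np.float64(2.69), np.float64(-1.7), np.float64(-1.26)] -2.0 [np.float64(-1.99), np.float64(-1.47), np.float64(-1.13)] -1.5 [np.float64(-1.6), np.float64(-1.02), np.float64(-0.62)] -1.0 [np.float64(-1.19), np.float64(-0.6), np.float64(-0.14)] -0.5 [np.float64(-0.8), np.float64(-0.19), np.float64(0.3)] 0.0 [np.float64(-0.39), np.float64(0.23), np.float64(0.72)] 0.5 [np.float64(0.02), np.float64(0.63), np.float64(1.14)] 1.0 [np.float64(0.43), np.float64(1.03), np.float64(1.53)] 1.5 [np.float64(0.85), np.float64(1.43), np.float64(1.9)] 2.0 [np.float64(1.25), np.float64(1.83), np.float64(2.28)] 2.5 [np.float64(1.65), np.float64(2.23), np.float64(2.68)] 3.0 [np.float64(2.06), np.float64(2.63), np.float64(-2.04)]
```

Heights agree with the text within about 2 mm (pan 44.6, fine 42.3, coarse 59.5, lid knob 42.6, hub 28.8 mm). Next I refine with two wrist views of each, turned 90° apart.

```bash
cat > w.py <<'E'
from h import *
import json
X=dict(pan=[.4497,.269,.044],fine=[.5904,.1588,.044],coarse=[.5936,-.172,.062],lid=[.4575,.0233,.042],carrier=[.4541,-.2815,.030])
V=[];t0=arm.read_time()
tiles={}
for i,k in enumerate(['pan','fine','lid','coarse','carrier']):
    x,y,z=X[k];th=np.arctan2(y,x)
    for j in ((0,1) if i%2==0 else (1,0)):
        yaw=th+(1.57 if j else 0.2)
        arm.movep([x,y,.27],q_down(yaw));arm.pause(.15)
        p,q=arm.read_tool_pos(),arm.read_eef_rot();im=snapshot('wrist')
        u,v=np.round(proj(wcam(p,q),X[k])).astype(int)
        cv2.imwrite(f"pics/w_{k}{j}.png",im)
        c=cv2.resize(cv2.copyMakeBorder(im,60,60,60,60,0)[v+20:v+100,u+20:u+100],None,fx=2,fy=2,interpolation=cv2.INTER_CUBIC)
        for m in range(0,80,10): cv2.line(c,(m*2,0),(m*2,5),(0,0,255));cv2.line(c,(0,m*2),(5,m*2),(0,0,255))
        c[0]=c[:,0]=255;tiles[k,j]=c
        V.append((k,j,list(map(float,p)),list(map(float,q)),[int(u)-40,int(v)-40]))
json.dump(V,open('w.json','w'))
O=['pan','fine','lid','coarse','carrier']
cv2.imwrite('pics/w.png',np.vstack([np.hstack([tiles[k,j] for k in O]) for j in (0,1)]))
print(arm.read_time()-t0)
E
python3 w.py
```

```text
11.8667
```

View pics/w.png

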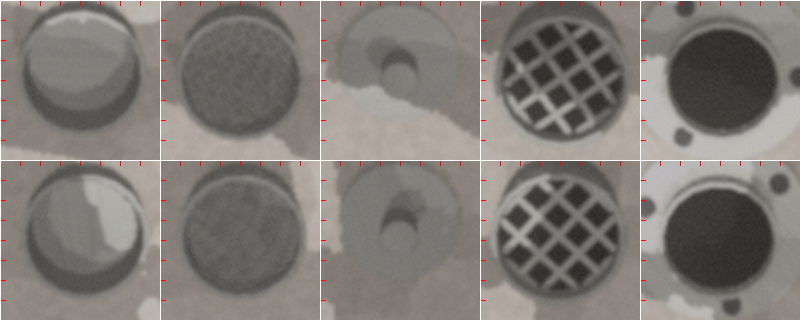

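Montage (2x crops): rim centres in tile pixels. With the hand rotated 0.2: pan (81.5,72.5), fine (80.5,76), lid knob top (80,79), coarse (80.5,80), mouth (83.5,80.5). Turned to 1.57: pan (85.5,74.5), fine (82,75.5), lid (80,78), coarse (78,74.5), mouth (78,79).

Run:
```python
from h import *
import json
M={('pan',0):(81.5,72.5),('fine',0):(80.5,76),('lid',0):(80,79),('coarse',0):(80.5,80),('carrier',0):(83.5,80.5),('pan',1):(85.5,74.5),('fine',1):(82,75.5),('lid',1):(80,78),('coarse',1):(78,74.5),('carrier',1):(78,79)}
Z=dict(pan=.044,fine=.044,coarse=.062,lid=.042,carrier=.03)
O={}
for k,j,p,q,o in json.load(open('w.json')):
    R,t,c=wcam(p,q);uv=(o[0]+M[k,j][0]/2-.25,o[1]+M[k,j][1]/2-.25);O.setdefault(k,[]).append((R,t,c,uv))
    d=R.T@np.array([(uv[0]-c['cx'])/c['fx'],(uv[1]-c['cy'])/c['fy'],1]);a=-R.T@t;print(k,j,(a+d*(Z[k]-a[2])/d[2])[:2].round(4))
for k in O: print(k,*tri(O[k]))
```

```text
pan 0 [0.4473 0.2718]
pan 1 [0.4474 0.269 ]
fine 1 [0.5883 0.1586]
fine 0 [0.5886 0.1614]
lid 0 [0.457  0.0244]
lid 1 [0.4568 0.0229]
coarse 1 [ 0.5912 -0.1726]
coarse 0 [ 0.5933 -0.1704]
carrier 0 [ 0.4553 -0.2802]
carrier 1 [ 0.4525 -0.2821]
pan [0.44901311 0.27019857 0.03586815] 0.00022784068270120805
fine [0.58998513 0.15934191 0.03580945] 0.00039812080054435484
lid [0.45758315 0.02313543 0.03796218] 0.00030963028150288174
coarse [ 0.59327147 -0.17308112  0.05355051] 0.00025012575114236046
carrier [ 0.45450499 -0.28302596  0.02014081] 0.00040026456181341263
```

```bash
cat > pp.py <<'E'
from h import *
Q=q_down(np.pi/2); C=np.array([.454,-.2815])
def pick(xy,h,eff=45,zt=.2):
    """h: TCP height above the part's underside"""
    arm.move_gripper(1.0)
    arm.movep([*xy,zt],Q);arm.line_to([*xy,h],.12)
    f0=arm.read_ft_force();arm.move_gripper(0.0,eff);o=arm.read_opening()
    arm.line_to([*xy,h+.02],.06);arm.pause(.2)
    print('picked: opening',round(o,3),'mm',round(o*85,1),'dF',np.round(arm.read_ft_force()-f0,2))
    arm.line_to([*xy,.3],.25)
def lower(xy,z,h,limit=8):
    """carry over xy, lower until the underside is at z or contact; no release"""
    arm.movep([*xy,.3],Q) ; arm.line_to([*xy,z+h+.016],.15);arm.pause(.3)
    f0=np.array(arm.read_ft_force())
    for dz in np.arange(.015,-.0041,-.001):
        arm.line_to([*xy,z+h+dz],.02);f=np.array(arm.read_ft_force())-f0
        if f[2]>limit or np.linalg.norm(f[:2])>15: break
    print('stopped: underside vs home (mm)',round((arm.read_tool_pos()[2]-h-z)*1e3,2),'cmd',round(dz*1e3),'F',f.round(1),'M',np.round(arm.read_wrist_torque(),2),'t',arm.read_time())
    return dz
def release(opening=1.0):
    arm.move_gripper(opening);p=np.array(arm.read_tool_pos());arm.line_to([p[0],p[1],p[2]+.1],.15)
def shot(n,box,s,out):
    x,y,w,h=box;cv2.imwrite(out,cv2.resize(snapshot(n)[y:y+h,x:x+w],None,fx=s,fy=s,interpolation=cv2.INTER_CUBIC))
E
python3 - <<'E'
from pp import *
pick([.449,.270],.078)
lower(C,.022,.078)
shot('scene',(140,130,90,80),6,'pics/p1.png')
E
```

```text
picked: opening 0.699 mm 59.4 dF [ 0.37 -0.88 -2.75]
stopped: underside vs home (mm) 1.04 cmd -1 F [-3.7  1.2 16. ] M [0.46 0.6  0.02] t 25.2667
```

Run:
```python
from pp import *
release(); print(np.round(arm.read_ft_force(),1))
arm.line_to([*C,.30],.2);arm.pause(.1)
print(arm.read_tool_pos())
a=cv2.resize(snapshot('scene')[150:220,140:230],(540,420),interpolation=cv2.INTER_CUBIC)
p,q=arm.read_tool_pos(),arm.read_eef_rot();im=snapshot('wrist')
u,v=np.round(proj(wcam(p,q),[*C,.066])).astype(int);print(u,v)
b=cv2.resize(im[v-70:v+70,u-43:u+43],(258,420),interpolation=cv2.INTER_CUBIC)
cv2.imwrite('pics/p2.png',np.hstack([a,b]))
```

```text
[-1.1 -0.2  0.2]
[ 0.45314543 -0.28096613  0.29794938]
275 198
```

View pics/p2.png

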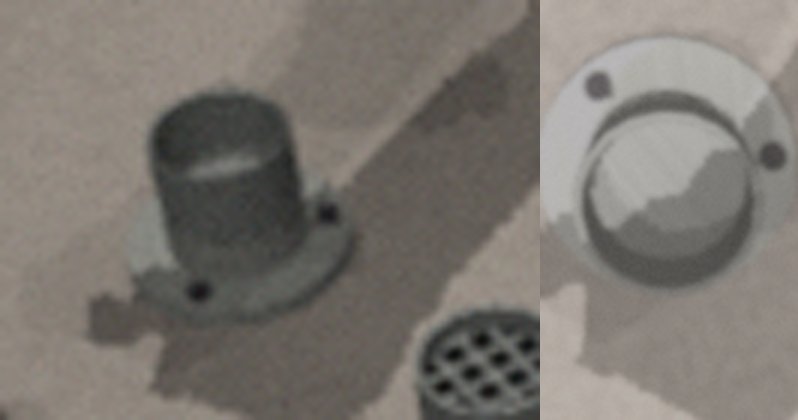

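The pan stands upright and continuous with the hub (scene rim about (222,133) in the tile, wrist rim centred (669,200)). Next, the fine sieve.

Run:
```python
from pp import *
pick([.590,.159],.078)
lower(C,.058,.078)
release(); arm.line_to([*C,.33],.2)
a=cv2.resize(snapshot('scene')[130:220,130:230],(800,600)[:2] and (600,540),interpolation=cv2.INTER_CUBIC)
cv2.imwrite('pics/p3.png',a)
```

```text
picked: opening 0.69 mm 58.6 dF [ 0.49 -0.16 -0.75]
stopped: underside vs home (mm) 0.96 cmd -1 F [-3.1  1.4 13.8] M [0.4  0.56 0.05] t 39.85
```

View pics/p3.png

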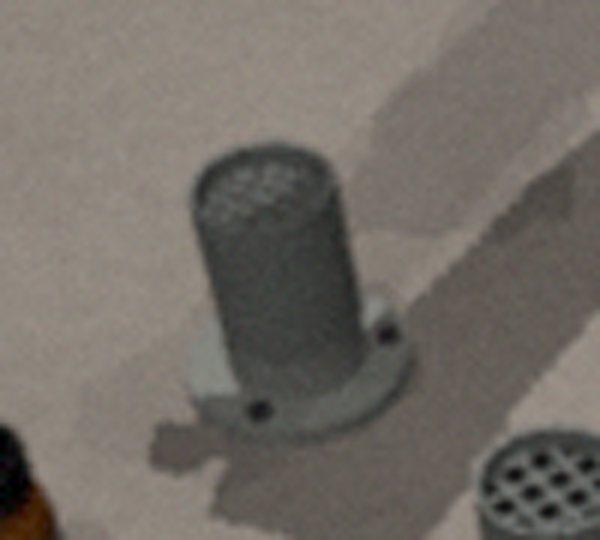

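The fine sieve is in line with the pan, with no step or gap (rim centred at about (265,190) in the tile), and it stopped at the same height as the pan did. Next, the coarse sieve.

Run:
```python
from pp import *
pick([.593,-.172],.088)
lower(C,.094,.088)
release(); arm.line_to([*C,.36],.2)
a=cv2.resize(snapshot('scene')[110:220,130:230],(545,600),interpolation=cv2.INTER_CUBIC)
cv2.imwrite('pics/p4.png',a)
```

```text
picked: opening 0.694 mm 59.0 dF [-0.22  0.82 -1.81]
stopped: underside vs home (mm) 0.93 cmd -1 F [-2.7  2.9 12. ] M [0.44 0.53 0.01] t 51.9917
```

View pics/p4.png

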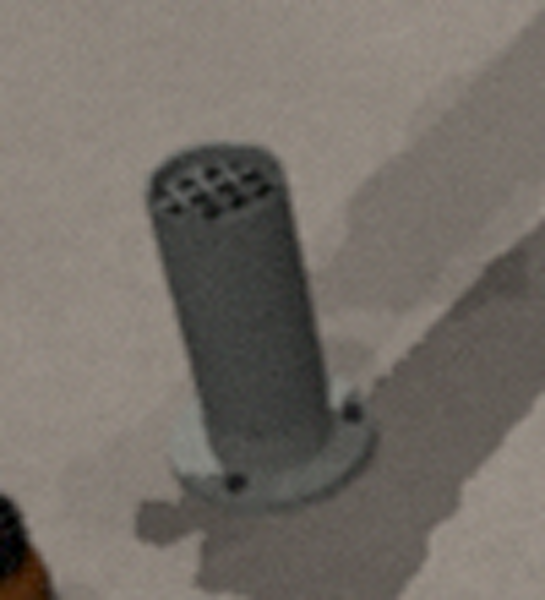

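The coarse sieve is straight and flush with the tower (rim at about (215,185) in the tile). Last, the lid.

Run:
```python
from pp import *
pick([.4575,.0233],.087)
lower(C,.150,.087)
release(); arm.line_to([*C,.38],.2)
arm.movep([.5,.05,.35],Q);arm.pause(.3)
a=cv2.resize(snapshot('scene')[110:220,120:220],(400,440),interpolation=cv2.INTER_CUBIC)
b=cv2.resize(snapshot('top')[230:340,330:430],(400,440),interpolation=cv2.INTER_CUBIC)
cv2.imwrite('pics/p5.png',np.hstack([a,cv2.convertScaleAbs(b,alpha=1.7)]));cv2.imwrite('pics/top9.png',snapshot('top'));print(arm.read_time())
```

```text
picked: opening 0.192 mm 16.3 dF [0.28 0.54 0.02]
stopped: underside vs home (mm) 0.24 cmd -1 F [-1.7  2.1  8.6] M [ 0.21  0.31 -0.02] t 64.825
68.4
```

View pics/p5.png

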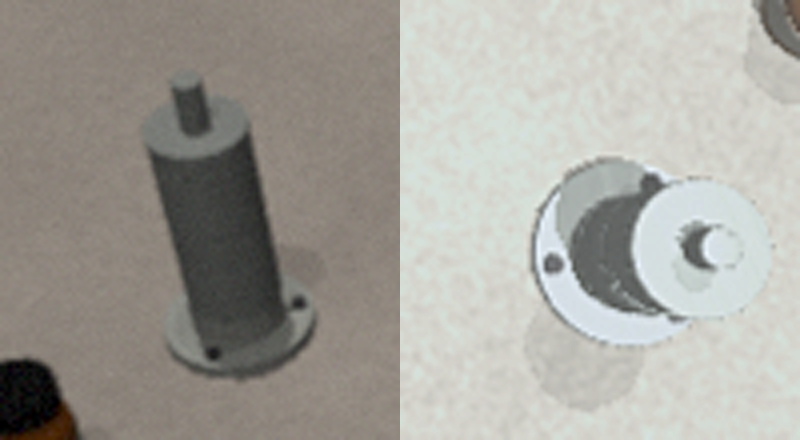

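View pics/top9.png

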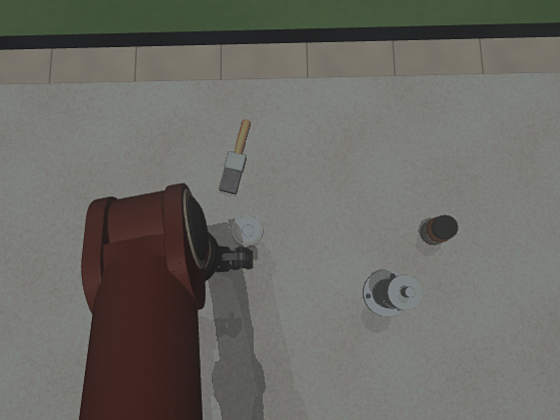

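The tower is straight, with the lid level on top (scene tile knob top (187,77), top tile (724,248)). Dish (248,230), jar (438,230) and brush are unmoved. I'll check the knob height numerically, then hand in.

Run:
```python
from h import *
uv=(166.35,128.85),(410.6,291.6)
print(tri([fixed('scene',uv[0]),fixed('top',uv[1])]))
for n,e in zip(('scene','top'),uv):
    c=camera_info(n);print(n,e,[proj((c['R'],c['t'],c),[.454,-.2815,z]).round(1) for z in (.192,.197)])
a=cv2.imread('pics/top0.png').astype(int);b=cv2.imread('pics/top9.png').astype(int)
for k,(x,y,w,h) in dict(brush=(215,115,40,80),jar=(415,210,48,38)).items(): print(k,np.abs(a-b)[y:y+h,x:x+w].mean())
```

```text
(array([ 0.45404897, -0.28105846,  0.19375185]), np.float64(0.0014379984906000565))
scene (166.35, 128.85) [array([165.6, 129.4]), array([165.2, 127.5])]
top (410.6, 291.6) [array([409.7, 291.7]), array([410.5, 291.6])]
brush 19.365104166666665
jar 15.411001461988304
```

```bash
python3 -c "
from station import ticket;print(ticket.finish_job())"
```

```text
the job is handed in; nothing more can be done
None
```

The sieve tower is built on the carrier in the order asked: pan, fine sieve, coarse sieve, lid. I let go of each piece before taking the next, and handed the job in after about 68 s of robot time.

- **Seating:** each piece was lowered until it made contact at 9–16 N. The wrist stopped within 1.0 mm of the expected home height for the pan and both sieves, and within 0.3 mm for the lid.
- **Final tower:** pictures from both fixed cameras show it straight, with no visible gaps. The knob's top measures at (0.454, -0.281, 0.194) m against an expected height of 0.192 m, which is within the 2 mm calibration.
- **Checks that disagreed:**
  - The two-view heights from the wrist camera came out 4–10 mm low for every object, because the two views were close together. I used the fixed-camera and stated heights instead.
  - My before-and-after image comparison for the brush and jar gave differences of 19 and 15 grey levels. I put this down to a change in image brightness but did not confirm it. By eye, the dish, jar and brush are at the same pixels as before.
- **Not checked:** the arm hid the blue look-alike in the last top picture, so I did not look at it again. The arm never reached for it.

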